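Clamp a re-glued phone in a bench screw press

TASK

Slide the phone along the bed of the screw press until its end is fully home against the stop. Then wind the crank clockwise until the pad just touches the phone, give it a quarter turn more and no further, and let go so that the phone stays clamped. Leave the other things on the bench alone.

Things in the scene. Friction and masses are not known exactly. Their poses are not given: they have to be found in the camera images.
- press: Grey bench screw press, fixed, turned up to 17 degrees: base 190 (x) x 250 (y) x 22 mm; two 22 mm columns at its x = +-80 mm; crossbeam 190 x 44 mm along its x, 144 to 174 mm high. Origin: centre of the base's underside, on the screw's vertical axis. The phone's channel runs along its y axis, between the columns and under the beam.
- bed: Fixed aluminium channel under the pad, 100 mm wide; its height varies (upper face 52 to 68 mm above the bench). Axes as the press's; origin on the screw axis, 12 mm below the upper face. It reaches from y = -82 (stop) to +202 mm (open end); side fences, inner faces at x = +-42 mm, stand 6 mm above the upper face. With the phone home, the phone's origin is at y = +12 mm here.
- bed_stop (a point): Middle of the stop's inner face, at the level of the bed's upper face. The stop is a dark steel bar 12 mm high across the -y end of the bed, 70.5 mm from the screw axis; the phone's end comes to rest against it.
- phone: Black rugged phone, loose, lying screen up in the channel, 78 mm wide (x), 165 mm long (y), 15 mm thick, about 0.3 kg. Origin: centre of its underside; its +y end is the one that sticks out of the press and can be pushed; it starts 45 to 95 mm short of the stop.
- crank (a joint): Turn of the crank, rad, growing clockwise seen from above; clockwise lowers the pad 30 mm a turn, while the crank keeps its height. Starts at 0 to 2.6; range 0 to 10.5. At 0 the handle is 0.2 rad anticlockwise of the press's +x axis; at the start it is never over the phone's open end. Stiff (3.5 N at the handle, rising to about 6 N when clamped); stays where it is left.
- crank_handle (a point): Point on the axis of the crank's upright black handle, 223 mm above the bench. The handle is a fixed round post 22 mm in diameter, from 195 to 251 mm above the bench, 70 mm from the screw axis, on a flat steel arm (top at 196 mm). It can be pushed round with closed fingers, or held. On the screw axis an 18 mm thick stem stands up to at most 234 mm.
- pad (a joint): Squeeze of the spring above the pad, in m: 0 while the pad hangs free; once it has touched the phone it grows by 7.5 mm for each further quarter turn. The spring (2000 N/m, 20 N preload) sits between the ram plate and the pad, four guide pins beside it.
- pad_face (a point): Centre of the pad's lower face. The pad is a square plate 62 x 62 x 12 mm with a rubber face, under the screw; it goes up and down with the crank and does not turn; its lower face is 104 mm above the bench at crank 0.
- tin: Bystander: low brass-coloured tin, 68 mm across, 45 mm high, on the bench to the left (+y) of the press. Origin at its foot.
- driver: Bystander: screwdriver lying on the bench to the right (-y) of the press. Origin at the middle, underside.
- spray: Bystander: can with a blue label, 54 mm across, 150 mm tall, upright on the bench to the right (-y) of the press. Origin at its foot.
- cover: Bystander: white phone back cover 75 x 155 x 9 mm lying on the bench to the left (+y) of the press. Origin: centre of its underside.

How it is judged:
By the outcome, as a careful person would: the job done as asked, in the order asked, and still so for the second after the job is handed in, with the robot touching nothing.
It also fails if it takes over 72 s, if anything falls off the work surface, if the arm or the gripper's body presses on something with over 40 N, if the wrist force passes 120 N, or if a joint passes its speed limit or range.

ROBOT

A 6-joint arm with a two-finger parallel gripper is mounted at the origin on the work surface. World frame = base frame: x ahead of the robot, y to its left, z up, the work surface at z = 0. Lengths are in m, angles in rad, forces in N, time in s.
With the tool pointing down it reaches from about 0.35 to 0.85 m from the base axis. Payload 8.1 kg.
Tool frame: the origin (TCP) lies on the mounting face of the last link; the fingertips stand 186 mm ahead of it and the grasp point (between the pads) lies 167 mm ahead of it; z points along the fingers, y is the line along which they close (so a half turn about z gives the same grasp; the last joint's range is limited). The gripper opens to 93 mm and grips with 3 to 60 N. Pads are 15 mm wide; open, the fingers measure 128 mm over their backs; the gripper's body (75 mm by 188 mm) begins 65 mm behind the grasp point.
Start: joints at [1.132, 0.13, 1.488, -0, 1.523, -0.085], TCP at [0.208, 0.563, 0.405] pointing down, gripper open.
Joint ranges: [-2.96, 2.96], [-0.89, 2.26], [0.02, 2.5], [-1.34, 4.48], [0, 2.73], [-2.66, 2.66]. Speed limits (rad/s): [2.39, 2.39, 2.79, 3.14, 3.14, 3.14].

INTERFACE

Orientations are given as a rotation vector (axis times angle).
In Python, from plant import read_state, read_camera, camera_params, close_job gives the robot as it stands. The module is installed in compiled form; this text tells all that it offers.
- The arm moves only by the tool servo_tool, never from a script. Its argument "increments" is a list of rows, each an object with "slide": the shift along the tool's x, y, z in mm, a list of three; "dr": the turn, a rotation vector about the tool's x, y, z in rad, a list of three; "jaw": the closure, from 0 (fully open) to 1 (shut). In form: [{"slide": [x, y, z], "dr": [ax, ay, az], "jaw": jaw}, ...]. A call has 1 to 20 rows; each row is the pose to reach, as a shift and turn from the pose commanded when the call began, along the tool's axes at that moment; what a row does not reach only later rows make up. A row lasts 1/10 s, in which the tool goes at most 50 mm and 8.59 degrees, less where a joint would pass 70% of its speed; a pose out of reach is approached as far as the arm can. A call with a gripper value outside its range is refused whole. The fingers move at their own pace and stop on an object; "force" is the grip in N (left out, the last holds). Time passes only in rows, so rows that repeat a pose let the fingers close. It gives the time, the measured TCP pose, the force, the opening and the grip force at its end, in the units of the state.
- read_state(): the state, without advancing time (a new reading comes with each control period).
- read_camera(name): name is "scene" or "top" or "wrist"; returns (picture, depth): 480x640x3 uint8, red, green, blue; 480x640 float32, m along the optical axis (not along the pixel's ray), 0 where there is no reading.
- camera_params(name): a dict with "fx", "fy", "cx", "cy" (pixels), "rvec" (rotation vector, rad) and "tvec" (3), from world to camera coordinates, as OpenCV has them. Camera axes: x right, y down, z forward; pixel columns grow to the right and rows downward; lengths in m; the calibration is good to about 2 mm. A picture is of the moment at which its call begins: read the wrist's pose just before it. camera_params takes no time and is no camera call; for the wrist camera it gives the pose at the moment of the call.
- close_job(): hands the job in; it is judged then, once.
The state is a dict: "t": time; "q": joint angles; "dq": joint speeds; "joint_torque": joint torques, N m; "tool_pos": TCP position; "orientation": TCP orientation; "force": force on the tool from outside, world axes, zero at the start; "wrist_torque": the same for the moment, N m; "opening": finger opening in m; "gripper_force": force on a finger pad.
Only numpy, scipy, OpenCV 4.12 (cv2) and the standard library are available. Lean on these libraries where they do the work, as an engineer would, in place of code of your own. Each camera call takes 0.05 s, during which the arm holds its last target. There are 200 camera calls.

## Working session

There is one attempt and no reset: what is moved stays moved. The work goes in short steps, Python scripts to look and compute and a tool call to move; the robot and the scene stay as the last step left them, time stands still between calls to the robot, and variables do not carry over. Pictures are saved under pics/ and viewed, at most 10 in all, crops included, and the job is handed in when it is done.

Besides the shell and the picture viewer there is one more tool, called after "Emit:" in YAML: its name, and indented under it one key for each argument. servo_tool: Moves the arm, as the interface text tells. Its arguments: {"type":"object","properties":{"increments":{"type":"array"},"force":{"type":"number"}},"required":["increments"]}

```bash
mkdir -p pics
cat > h.py <<'E'
import numpy as np, cv2
from scipy.spatial.transform import Rotation as R
from plant import *
def snap(n,f=None):
    p=camera_params(n); im,d=read_camera(n)
    if f: cv2.imwrite('pics/'+f,im[:,:,::-1])
    return p,im,d
def pose(p):
    Rw=R.from_rotvec(p['rvec']).as_matrix(); return Rw,-Rw.T@np.array(p['tvec'])
def ray(p,u,v):
    Rw,c=pose(p); return c,Rw.T@np.array([(u-p['cx'])/p['fx'],(v-p['cy'])/p['fy'],1])
def plane(p,u,v,z):
    c,r=ray(p,u,v); return c+r*(z-c[2])/r[2]
def cloud(p,d):
    Rw,c=pose(p); v,u=np.mgrid[:480,:640]
    P=np.stack([(u-p['cx'])/p['fx']*d,(v-p['cy'])/p['fy']*d,d],-1)
    return P@Rw+c
def proj(p,X):
    Rw,c=pose(p); x=Rw@(np.array(X)-c); return x[0]/x[2]*p['fx']+p['cx'],x[1]/x[2]*p['fy']+p['cy']
E
python3 - <<'E'
from h import *
for n in('scene','top'):
    p,im,d=snap(n,n+'0.png'); np.savez(n+'0.npz',im=im,d=d); print(n,pose(p)[1],pose(p)[0][2])
s=read_state();print(s['t'],s['tool_pos'],s['orientation'],s['opening'])
print(R.from_rotvec(s['orientation']).as_matrix())
E
```

```text
scene [1.13699869 0.25830063 0.90274075] [-0.57418399 -0.29885052 -0.76223429]
top [ 0.45373153 -0.02139292  1.0779356 ] [ 0.10161232 -0.00177845 -0.99482248]
0.1 [0.20777261 0.56265885 0.40379862] [-5.52801296e-01 -3.09211870e+00  2.50584140e-03] 0.09304382881576635
[[-9.38056928e-01  3.46480417e-01 -7.21190412e-04]
 [ 3.46481131e-01  9.38055756e-01 -1.49185876e-03]
 [ 1.59616971e-04 -1.64932732e-03 -9.99998627e-01]]
```

View pics/top0.png

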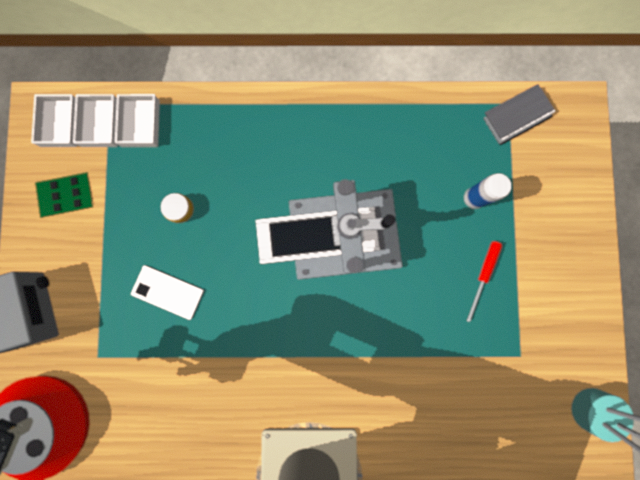

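View pics/scene0.png

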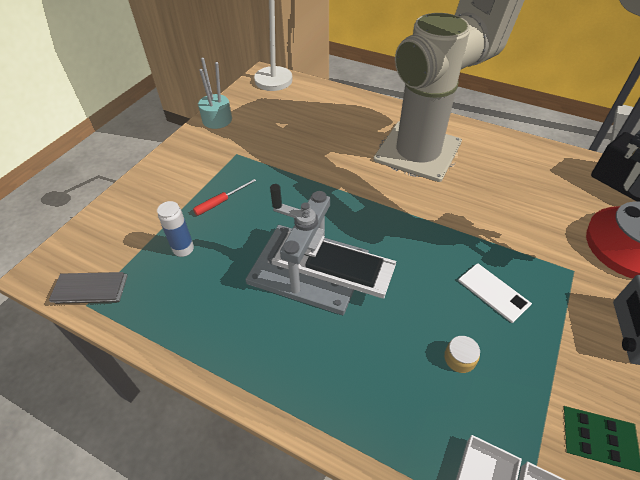

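The top view shows the press at about (350,235), with the phone (black) at (305,237) and the bed's open end at (260,240). The stem is at (347,225), and the handle (388,221) points to −y. The tin is at (176,207), the cover at (167,292). The scene view agrees, with the handle post at (277,196).

Run:
```python
from h import *
P={}
for n in('scene','top'):
    z=np.load(n+'0.npz'); p=camera_params(n); C=cloud(p,z['d']); im=z['im'].astype(int); P[n]=(p,C,im)
    box=(abs(C[...,0]-.45)<.2)&(abs(C[...,1]-.0)<.26)
    zz=C[...,2][box]; h,e=np.histogram(zz,np.arange(-.01,.27,.004)); print(n,[(round(a,3),int(b)) for a,b in zip(e,h) if b>15])
p,C,im=P['top']
def rep(name,m):
    m=m.astype(np.uint8); k,l,s,c=cv2.connectedComponentsWithStats(m)
    for i in np.argsort(-s[1:,4])[:3]+1:
        if s[i,4]<15: continue
        q=C[l==i]; r=cv2.minAreaRect((q[:,:2]*1000).astype(np.float32)); print(name,s[i],c[i].round(1),q.mean(0).round(4),np.median(q[:,2]).round(4),'rect',np.round(r[0]),np.round(r[1]),round(r[2],1))
z=C[...,2]; roi=np.zeros(z.shape,bool); roi[150:300,240:420]=1
dark=im.max(-1)<60
rep('phone',roi&dark&(z>.05)&(z<.1))
rep('handle',roi&(z>.205)&dark)
rep('high',roi&(z>.205)&~dark)
rep('beam',roi&(z>.15)&(z<.19))
rep('bed',roi&(z>.04)&(z<.1))
rep('base',roi&(z>.015)&(z<.03))
```

```text
scene [(np.float64(-0.006), 462), (np.float64(-0.002), 10382), (np.float64(0.002), 5371), (np.float64(0.006), 77), (np.float64(0.01), 38), (np.float64(0.014), 58), (np.float64(0.018), 895), (np.float64(0.022), 1361), (np.float64(0.026), 92), (np.float64(0.046), 32), (np.float64(0.05), 106), (np.float64(0.054), 138), (np.float64(0.058), 489), (np.float64(0.062), 455), (np.float64(0.066), 448), (np.float64(0.07), 331), (np.float64(0.074), 1479), (np.float64(0.078), 279), (np.float64(0.082), 17), (np.float64(0.094), 27), (np.float64(0.098), 20), (np.float64(0.102), 37), (np.float64(0.106), 81), (np.float64(0.11), 18), (np.float64(0.122), 24), (np.float64(0.126), 97), (np.float64(0.13), 76), (np.float64(0.15), 41), (np.float64(0.154), 36), (np.float64(0.158), 45), (np.float64(0.162), 34), (np.float64(0.166), 42), (np.float64(0.17), 266), (np.float64(0.174), 346), (np.float64(0.178), 204), (np.float64(0.182), 172), (np.float64(0.186), 46), (np.float64(0.19), 54), (np.float64(0.194), 239), (np.float64(0.198), 93), (np.float64(0.202), 25), (np.float64(0.206), 28), (np.float64(0.21), 19), (n
[... 1466 characters left out ...]
0862  0.1764] 0.1753 rect [561. -86.] [191.  47.] 6.2
bed [ 256  211   86   53 3402] [296.9 237. ] [0.5467 0.0247 0.0718] 0.0749 rect [548.  22.] [100. 185.] 6.4
bed [363 229  23  23 443] [373.7 240.1] [ 0.5402 -0.1499  0.065 ] 0.063 rect [ 541. -149.] [49. 49.] 5.7
bed [359 206  23  13 237] [370.5 212.1] [ 0.6043 -0.1434  0.0661] 0.0655 rect [ 603. -142.] [26. 49.] 3.9
base [ 364  219   39   53 1043] [385.6 252.3] [ 0.5149 -0.1832  0.0226] 0.0226 rect [ 533. -172.] [115.  89.] 6.3
base [296 255  50  24 908] [319.5 266.5] [ 0.4815 -0.0266  0.0225] 0.0225 rect [482. -28.] [ 46. 113.] 6.2
base [289 195  48  21 718] [312.6 205.1] [ 0.6279 -0.0103  0.0224] 0.0224 rect [628. -10.] [ 39. 110.] 7.0
```

Emit:
servo_tool:
  increments:
    - {"slide": [-468, -313, 44], "dr": [0, 0, 1.107], "jaw": 1}
    - {"slide": [-468, -313, 44], "dr": [0, 0, 1.107], "jaw": 1}
    - {"slide": [-468, -313, 44], "dr": [0, 0, 1.107], "jaw": 1}
    - {"slide": [-468, -313, 44], "dr": [0, 0, 1.107], "jaw": 1}
    - {"slide": [-468, -313, 44], "dr": [0, 0, 1.107], "jaw": 1}
    - {"slide": [-468, -313, 44], "dr": [0, 0, 1.107], "jaw": 1}
    - {"slide": [-468, -313, 44], "dr": [0, 0, 1.107], "jaw": 1}
    - {"slide": [-468, -313, 44], "dr": [0, 0, 1.107], "jaw": 1}
    - {"slide": [-468, -313, 44], "dr": [0, 0, 1.107], "jaw": 1}
    - {"slide": [-468, -313, 44], "dr": [0, 0, 1.107], "jaw": 1}
    - {"slide": [-468, -313, 44], "dr": [0, 0, 1.107], "jaw": 1}
    - {"slide": [-468, -313, 44], "dr": [0, 0, 1.107], "jaw": 1}
    - {"slide": [-468, -313, 44], "dr": [0, 0, 1.107], "jaw": 1}
    - {"slide": [-468, -313, 44], "dr": [0, 0, 1.107], "jaw": 1}
    - {"slide": [-468, -313, 44], "dr": [0, 0, 1.107], "jaw": 1}
    - {"slide": [-468, -313, 44], "dr": [0, 0, 1.107], "jaw": 1}

```text
t: 1.7
tool_pos: [0.5378, 0.1084, 0.3609]
orientation: [-2.094, -2.342, -0.0]
force: [-0.8, 0.6, 0.5]
opening: 0.0004
gripper_force: 0.0
```

Run:
```python
from h import *
s=read_state();print(s['t'],s['tool_pos'],s['q'],s['opening'],s['force'])
print(R.from_rotvec(s['orientation']).as_matrix().round(3))
p,im,d=snap('wrist','w1.png'); np.savez('w1.npz',im=im,d=d,**p); print(pose(p)[1])
```

```text
1.7 [0.53783877 0.10844629 0.36093839] [ 1.05431744e-01  1.62197462e-02  1.68834410e+00  2.31093197e-04
  1.43683187e+00 -6.57669400e-03] 0.0003693211871162056 [-0.83977254  0.63626284  0.46867751]
[[-0.112  0.994  0.   ]
 [ 0.994  0.112  0.   ]
 [ 0.     0.    -1.   ]]
[0.52780144 0.19015107 0.34104   ]
```

View pics/w1.png

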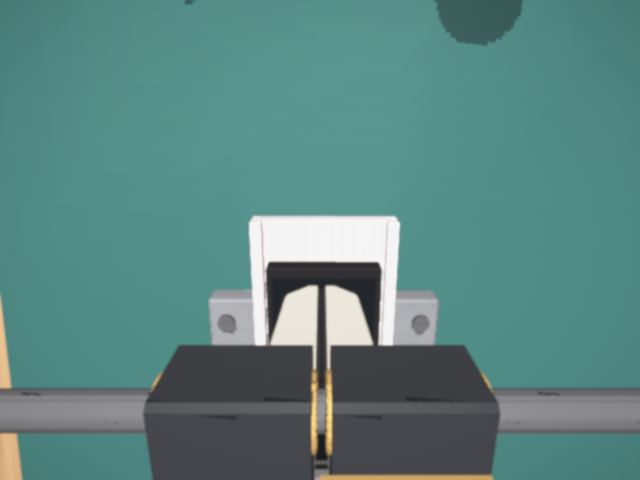

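The wrist view shows the bed's open end at row 216, its outer fences at columns 251 and 398, and the phone's end at row 263 (columns 267–381). The closed fingers lie centred over it.

Run:
```python
from h import *
f=np.load('w1.npz'); p={k:f[k] for k in f.files}; C=cloud(p,f['d'])
print('bedz',np.median(C[228:255,280:370,2]),'phone z',np.median(C[275:282,275:375,2]), 'bench',np.median(C[100:180,200:400,2]),'base',np.median(C[300:340,245:250,2]))
S=np.array([.5605,-.0865]);a=np.radians(6.35);ex=np.array([np.cos(a),np.sin(a)]);ey=np.array([-np.sin(a),np.cos(a)])
L=lambda u,v,z:(lambda q:(round((q-S)@ex*1e3,1),round((q-S)@ey*1e3,1)))(plane(p,u,v,z)[:2])
print('open end',L(251,216,.067),L(398,216,.067),'fence low',L(253,340,.067),L(396,340,.067),'phone end',L(267,263,.076),L(381,263,.076),L(324,263,.07))
print('tool',(read_state()['tool_pos'][:2]-S)@ex,(read_state()['tool_pos'][:2]-S)@ey)
```

```text
bedz 0.06085998775975343 phone z 0.07599030889250197 bench 0.000995698605217088 base 0.02220073730625735
open end (np.float64(-47.7), np.float64(206.9)) (np.float64(49.1), np.float64(207.0)) fence low (np.float64(-50.7), np.float64(114.5)) (np.float64(52.6), np.float64(114.5)) phone end (np.float64(-37.2), np.float64(177.3)) (np.float64(37.9), np.float64(177.3)) (np.float64(0.4), np.float64(175.0))
tool -0.0009236951375524916 0.19615333400252946
```

Emit:
servo_tool:
  increments:
    - {"slide": [0, 0, 50], "dr": [0, 0, 0], "jaw": 1}
    - {"slide": [0, 0, 90], "dr": [0, 0, 0], "jaw": 1}
    - {"slide": [0, 0, 107], "dr": [0, 0, 0], "jaw": 1}
    - {"slide": [0, 0, 107], "dr": [0, 0, 0], "jaw": 1}

```text
t: 2.15
tool_pos: [0.5364, 0.1077, 0.2503]
orientation: [-2.092, -2.338, 0.007]
force: [-0.1, -0.2, -0.5]
opening: 0.0004
gripper_force: 0.0
```

Emit:
servo_tool:
  increments:
    - {"slide": [-5, 0, 0], "dr": [0, 0, 0], "jaw": 1}
    - {"slide": [-10, 0, 0], "dr": [0, 0, 0], "jaw": 1}
    - {"slide": [-15, 0, 0], "dr": [0, 0, 0], "jaw": 1}
    - {"slide": [-20, 0, 0], "dr": [0, 0, 0], "jaw": 1}
    - {"slide": [-25, 0, 0], "dr": [0, 0, 0], "jaw": 1}
    - {"slide": [-30, 0, 0], "dr": [0, 0, 0], "jaw": 1}
    - {"slide": [-35, 0, 0], "dr": [0, 0, 0], "jaw": 1}
    - {"slide": [-40, 0, 0], "dr": [0, 0, 0], "jaw": 1}
    - {"slide": [-45, 0, 0], "dr": [0, 0, 0], "jaw": 1}
    - {"slide": [-50, 0, 0], "dr": [0, 0, 0], "jaw": 1}
    - {"slide": [-55, 0, 0], "dr": [0, 0, 0], "jaw": 1}
    - {"slide": [-60, 0, 0], "dr": [0, 0, 0], "jaw": 1}
    - {"slide": [-65, 0, 0], "dr": [0, 0, 0], "jaw": 1}
    - {"slide": [-70, 0, 0], "dr": [0, 0, 0], "jaw": 1}
    - {"slide": [-75, 0, 0], "dr": [0, 0, 0], "jaw": 1}
    - {"slide": [-80, 0, 0], "dr": [0, 0, 0], "jaw": 1}

```text
t: 3.75
tool_pos: [0.5472, 0.0271, 0.2537]
orientation: [-2.096, -2.34, 0.0]
force: [-0.6, 2.8, 2.7]
opening: 0.0008
gripper_force: 1.6
```

Run:
```python
from h import *
s=read_state();print(s['t'],s['tool_pos'],s['force'])
p,im,d=snap('top','t2.png'); C=cloud(p,d); a=np.radians(6.35)
S=np.array([.5605,-.0865]);ex=np.array([np.cos(a),np.sin(a)]);ey=np.array([-np.sin(a),np.cos(a)])
print('tool',(s['tool_pos'][:2]-S)@ex,(s['tool_pos'][:2]-S)@ey)
# -y end: profile along channel centre line right of the beam
for y in range(-100,-20,4):
    q=S+ey*y/1e3+ex*-.03; u,v=proj(p,[*q,.076]); print(y,im[int(round(v)),int(round(u))],C[int(round(v)),int(round(u)),2].round(3))
cv2.imwrite('pics/t2c.png',cv2.resize(im[160:310,240:440,::-1],None,fx=4,fy=4,interpolation=cv2.INTER_CUBIC))
```

```text
3.75 [0.54720612 0.02713089 0.25365585] [-0.61063199  2.81705497  2.72273303]
tool -0.0006445558777686129 0.11440406933788133
-100 [ 94  96 100] 0.019
-96 [ 96 100 100] 0.022
-92 [ 99  99 102] 0.023
-88 [ 97  98 101] 0.025
-84 [94 96 98] 0.022
-80 [76 75 78] 0.07
-76 [69 67 67] 0.075
-72 [77 75 72] 0.072
-68 [129 122 121] 0.059
-64 [173 165 163] 0.06
-60 [115 108 106] 0.078
-56 [28 29 33] 0.076
-52 [26 27 28] 0.077
-48 [26 30 33] 0.076
-44 [26 31 35] 0.077
-40 [25 31 37] 0.076
-36 [38 40 44] 0.079
-32 [80 82 84] 0.17
-28 [139 141 145] 0.174
-24 [153 157 158] 0.174
```

View pics/t2c.png

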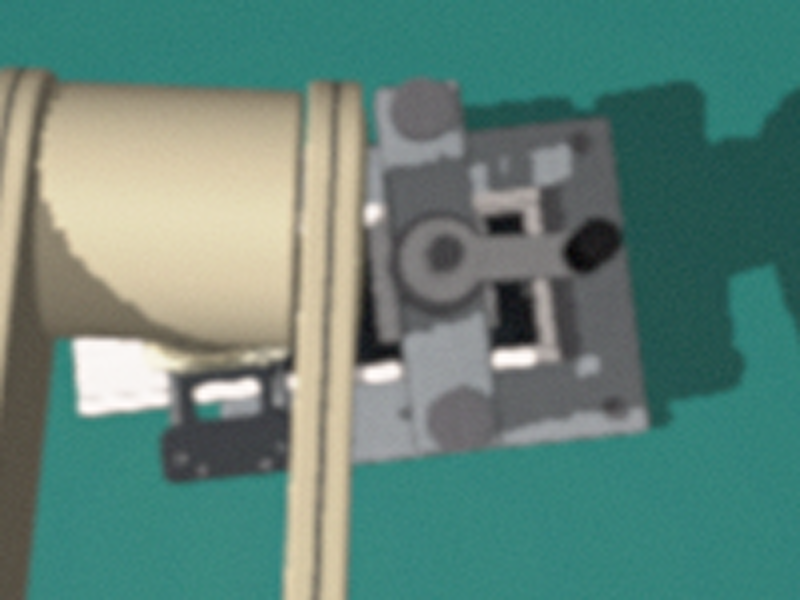

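The phone's −y end (crop x≈537) is about 10 mm short of the dark stop (x≈555). The arm is clear of the crank.

Emit:
servo_tool:
  increments:
    - {"slide": [-2, 0, 0], "dr": [0, 0, 0], "jaw": 1}
    - {"slide": [-4, 0, 0], "dr": [0, 0, 0], "jaw": 1}
    - {"slide": [-6, 0, 0], "dr": [0, 0, 0], "jaw": 1}
    - {"slide": [-8, 0, 0], "dr": [0, 0, 0], "jaw": 1}

```text
t: 4.2
tool_pos: [0.548, 0.0195, 0.2536]
orientation: [-2.096, -2.34, 0.0]
force: [-0.2, 1.6, 1.2]
opening: 0.0005
gripper_force: 1.3
```

Emit:
servo_tool:
  increments:
    - {"slide": [-1, 0, 0], "dr": [0, 0, 0], "jaw": 1}
    - {"slide": [-2, 0, 0], "dr": [0, 0, 0], "jaw": 1}

```text
t: 4.4
tool_pos: [0.5483, 0.0176, 0.2536]
orientation: [-2.096, -2.34, 0.0]
force: [-0.9, 3.0, 0.5]
opening: 0.0002
gripper_force: 1.1
```

Emit:
servo_tool:
  increments:
    - {"slide": [-1, 0, 0], "dr": [0, 0, 0], "jaw": 1}
    - {"slide": [-1, 0, 0], "dr": [0, 0, 0], "jaw": 1}

```text
t: 4.6
tool_pos: [0.5483, 0.0169, 0.2536]
orientation: [-2.095, -2.34, -0.0]
force: [0.1, 4.2, 0.6]
opening: 0.0005
gripper_force: 2.3
```

Emit:
servo_tool:
  increments:
    - {"slide": [-1, 0, 0], "dr": [0, 0, 0], "jaw": 1}
    - {"slide": [-1, 0, 0], "dr": [0, 0, 0], "jaw": 1}

```text
t: 4.8
tool_pos: [0.5484, 0.0166, 0.2536]
orientation: [-2.094, -2.339, -0.002]
force: [-1.2, 9.2, 1.5]
opening: 0.0006
gripper_force: 4.5
```

Emit:
servo_tool:
  increments:
    - {"slide": [-1, 0, 0], "dr": [0, 0, 0], "jaw": 1}
    - {"slide": [-1, 0, 0], "dr": [0, 0, 0], "jaw": 1}

```text
t: 5.0
tool_pos: [0.5484, 0.0163, 0.2536]
orientation: [-2.093, -2.339, -0.003]
force: [-1.2, 13.0, 2.8]
opening: 0.0004
gripper_force: 6.6
```

Home against the stop: the force climbs while the tip stands still. Backing off and rising for a look at it all.

Emit:
servo_tool:
  increments:
    - {"slide": [20, 0, 0], "dr": [0, 0, 0], "jaw": 1}
    - {"slide": [40, 0, 0], "dr": [0, 0, 0], "jaw": 1}
    - {"slide": [40, 0, -50], "dr": [0, 0, 0], "jaw": 1}
    - {"slide": [40, 0, -100], "dr": [0, 0, 0], "jaw": 0.5}
    - {"slide": [60, 0, -150], "dr": [0, 0, 0], "jaw": 0.5}
    - {"slide": [100, 0, -200], "dr": [0, 0, 0], "jaw": 0.5}
    - {"slide": [140, 0, -230], "dr": [0, 0, 0], "jaw": 0.5}
    - {"slide": [180, 0, -230], "dr": [0, 0, 0], "jaw": 0.5}
    - {"slide": [180, 0, -230], "dr": [0, 0, 0], "jaw": 0.5}

```text
t: 5.9
tool_pos: [0.5283, 0.1975, 0.4867]
orientation: [2.09, 2.343, 0.007]
force: [1.1, -0.5, -0.5]
opening: 0.0435
gripper_force: 0.0
```

Run:
```python
from h import *
s=read_state();print(s['t'],s['tool_pos'],s['force'],s['opening'])
a=np.radians(6.35)
S=np.array([.5605,-.0865]);ex=np.array([np.cos(a),np.sin(a)]);ey=np.array([-np.sin(a),np.cos(a)])
p,im,d=snap('top'); C=cloud(p,d); im=im.astype(int); z=C[...,2]
roi=np.zeros(z.shape,bool); roi[150:300,240:420]=1; dark=im.max(-1)<60
q=C[roi&dark&(z>.06)&(z<.09)]; l=np.c_[(q[:,:2]-S)@ex,(q[:,:2]-S)@ey]
print('phone y range',np.percentile(l[:,1],[0.5,99.5]),'z',np.median(q[:,2]),len(q))
# beam centre & axis: ends
q=C[roi&(z>.165)&(z<.186)]; r=cv2.minAreaRect((q[:,:2]*1000).astype(np.float32)); print('beam',r)
q=C[roi&(z>.215)&(z<.235)&~dark]; print('stem',q.mean(0),cv2.minAreaRect((q[:,:2]*1000).astype(np.float32)))
q=C[roi&(z>.24)]; print('handle',q.mean(0),cv2.minAreaRect((q[:,:2]*1000).astype(np.float32)))
h1=(roi&(z>.24)); v,u=np.nonzero(h1); ct=(u.mean(),v.mean()); print(ct,plane(p,*ct,.251))
p2,im2,d2=snap('scene','s2.png'); C2=cloud(p2,d2); m=(C2[...,2]>.246)&(C2[...,2]<.26)&(abs(C2[...,0]-.56)<.04)&(abs(C2[...,1]+.155)<.04); v,u=np.nonzero(m); print('scene handle',plane(p2,u.mean(),v.mean(),.251),len(u))
c1,r1=ray(p,*ct); c2,r2=ray(p2,u.mean(),v.mean())
A=np.c_[r1,-r2]; t=np.linalg.lstsq(A,c2-c1,rcond=None)[0]; print('tri',c1+r1*t[0],c2+r2*t[1])
# pad side in scene
cv2.imwrite('pics/s2c.png',cv2.resize(im2[175:320,235:405,::-1],None,fx=4,fy=4,interpolation=cv2.INTER_CUBIC))
for n,X in (('pad',C2),):
    m=(X[...,2]>.085)&(X[...,2]<.14)&(abs(X[...,0]-.56)<.1)&(abs(X[...,1]+.0865)<.05); print(np.percentile(X[m][:,2],[1,5,25,50]),m.sum())
```

```text
5.9 [0.52826307 0.1974809  0.48670499] [ 1.10038482 -0.5165338  -0.49835033] 0.04350555057635988
phone y range [-0.07052694  0.08971626] z 0.07624325660209741 1091
beam ((561.0764770507812, -86.03179931640625), (192.03268432617188, 47.111934661865234), 6.297196388244629)
stem [ 0.55994247 -0.0894709   0.22510296] ((561.3792114257812, -119.56935119628906), (19.2822265625, 81.87094116210938), 1.9955743551254272)
handle [ 0.50830345 -0.08899023  0.66446257] ((515.7589721679688, -90.5365982055664), (20.50534439086914, 184.6417236328125), 35.557674407958984)
(np.float64(361.7522522522523), np.float64(222.12612612612614)) [ 0.55795148 -0.10456948  0.251     ]
scene handle [ 0.56612041 -0.15492024  0.251     ] 73
tri [ 0.55695658 -0.10377547  0.25889402] [ 0.57916069 -0.14548124  0.26588738]
[0.08647573 0.09078456 0.10484321 0.11549212] 480
```

View pics/s2c.png

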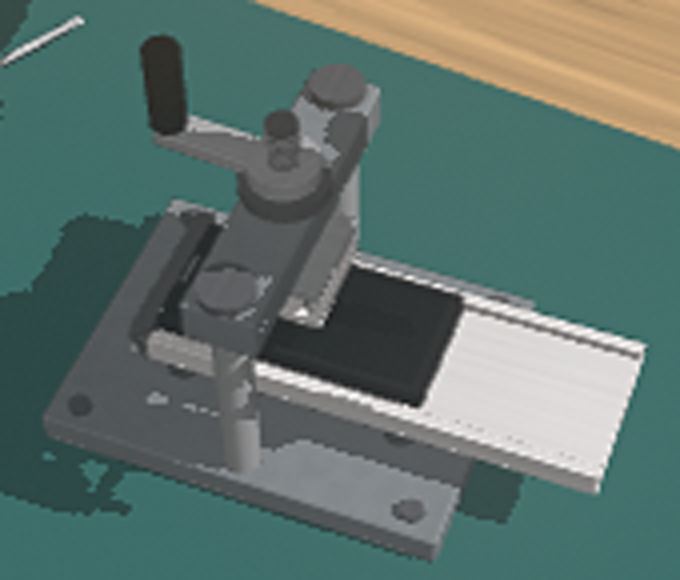

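The phone is home: its end is at −70.5 mm, against the dark stop, and its near end is at about +92 mm. The pad is still raised (crop (330,290)). The handle is at about (0.563,−0.155). Moving over it next.

Emit:
servo_tool:
  increments:
    - {"slide": [-45, 0, 0], "dr": [0, 0, 0], "jaw": 0.45}
    - {"slide": [-90, -5, 0], "dr": [0, 0, 0], "jaw": 0.45}
    - {"slide": [-135, -5, 0], "dr": [0, 0, 0], "jaw": 0.45}
    - {"slide": [-180, -5, 0], "dr": [0, 0, 0], "jaw": 0.45}
    - {"slide": [-225, -5, 0], "dr": [0, 0, 0], "jaw": 0.45}
    - {"slide": [-270, -5, 0], "dr": [0, 0, 0], "jaw": 0.45}
    - {"slide": [-315, -5, 0], "dr": [0, 0, 0], "jaw": 0.45}
    - {"slide": [-354, -5, 0], "dr": [0, 0, 0], "jaw": 0.45}
    - {"slide": [-354, -5, 0], "dr": [0, 0, 0], "jaw": 0.45}
    - {"slide": [-354, -5, 0], "dr": [0, 0, 0], "jaw": 0.45}

```text
t: 7.0
tool_pos: [0.562, -0.1612, 0.4822]
orientation: [-2.099, -2.334, 0.002]
force: [0.2, -0.0, -0.1]
opening: 0.051
gripper_force: 0.0
```

Run:
```python
from h import *
s=read_state();print(s['t'],s['tool_pos'],s['q'],s['opening'])
p,im,d=snap('wrist','w3.png'); C=cloud(p,d); im=im.astype(int)
q=C[(C[...,2]>.244)&(C[...,2]<.256)&(np.hypot(C[...,0]-.563,C[...,1]+.155)<.03)]; print(len(q), q.mean(0) if len(q) else '')
print(cv2.minAreaRect((q[:,:2]*1000).astype(np.float32)) if len(q) else '')
```

```text
7.0 [ 0.56197191 -0.1611824   0.48221717] [-3.66838073e-01  7.10605149e-02  1.41168138e+00 -5.15654963e-04
  1.66139659e+00 -4.72912893e-01] 0.05104595809250123
1338 [ 0.56345453 -0.15504917  0.25067725]
((563.5159912109375, -155.91064453125), (20.7651309967041, 20.726171493530273), 6.53910493850708)
```

View pics/w3.png

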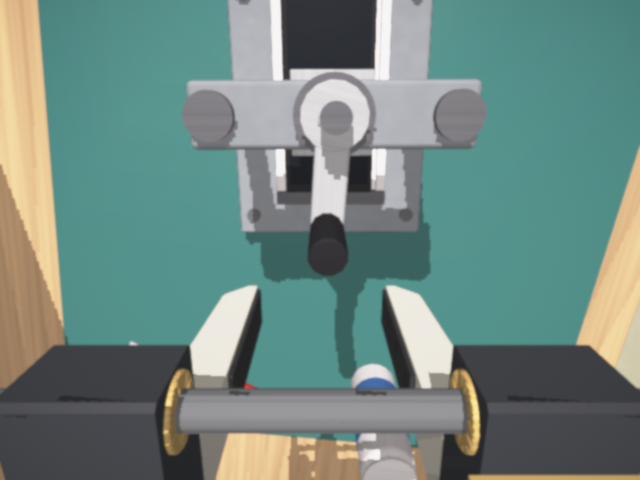

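The wrist view shows the handle at (328,258), between the open fingers' lines and about 5 mm ahead in tool x. The phone's end meets the stop bar (row ~195). Descending.

Emit:
servo_tool:
  increments:
    - {"slide": [5, 2, 40], "dr": [0, 0, 0], "jaw": 0.45}
    - {"slide": [5, 2, 75], "dr": [0, 0, 0], "jaw": 0.45}
    - {"slide": [5, 2, 93], "dr": [0, 0, 0], "jaw": 0.45}
    - {"slide": [5, 2, 93], "dr": [0, 0, 0], "jaw": 0.45}
    - {"slide": [5, 2, 93], "dr": [0, 0, 0], "jaw": 0.45}

```text
t: 7.55
tool_pos: [0.5642, -0.1529, 0.3912]
orientation: [-2.094, -2.341, 0.0]
force: [-0.1, -0.1, 0.8]
opening: 0.0513
gripper_force: 0.0
```

Emit:
servo_tool:
  increments:
    - {"slide": [0, 0, 0], "dr": [0, 0, 0], "jaw": 1}
    - {"slide": [0, 0, 0], "dr": [0, 0, 0], "jaw": 1}
    - {"slide": [0, 0, 0], "dr": [0, 0, 0], "jaw": 1}
    - {"slide": [0, 0, 0], "dr": [0, 0, 0], "jaw": 1}
  force: 15

```text
t: 7.95
tool_pos: [0.5644, -0.1537, 0.3915]
orientation: [2.095, 2.339, 0.001]
force: [0.3, -0.0, -0.2]
opening: 0.0236
gripper_force: 0.0
```

Run:
```python
from h import *
s=read_state();T=s['tool_pos'];print(s['t'],T,s['force'],s['opening'],s['gripper_force'],R.from_rotvec(s['orientation']).as_matrix().round(3).tolist())
p,im,d=snap('wrist'); C=cloud(p,d)
q=C[(C[...,2]>.165)&(C[...,2]<.19)&(abs(C[...,0]-.56)<.12)&(abs(C[...,1]+.087)<.05)]
print('beam',cv2.minAreaRect((q[:,:2]*1000).astype(np.float32)))
q=C[(C[...,2]>.218)&(C[...,2]<.24)&(np.hypot(C[...,0]-.5605,C[...,1]+.087)<.02)]
print('stem',len(q),cv2.minAreaRect((q[:,:2]*1000).astype(np.float32)) if len(q) else '', np.median(q[:,2]) if len(q) else '')
q=C[(C[...,2]>.07)&(C[...,2]<.085)]
print('phone',np.median(q[:,2]),len(q))
```

```text
7.95 [ 0.56435526 -0.15373031  0.39151876] [ 0.33262732 -0.01215894 -0.17277483] 0.02360238975904603 0.0 [[-0.11, 0.994, 0.001], [0.994, 0.11, -0.0], [-0.001, 0.001, -1.0]]
beam ((560.758544921875, -85.22416687011719), (192.6044158935547, 49.415279388427734), 5.071545600891113)
stem 2557 ((560.6715087890625, -86.46774291992188), (19.491884231567383, 19.36903953552246), 69.03396606445312) 0.22527469667545047
phone 0.07594098051487358 12393
```

Emit:
servo_tool:
  increments:
    - {"slide": [0, 0, 0], "dr": [0, 0, 0], "jaw": 1}
    - {"slide": [0, 0, 0], "dr": [0, 0, 0], "jaw": 1}
    - {"slide": [0, 0, 0], "dr": [0, 0, 0], "jaw": 1}
  force: 30

```text
t: 8.3
tool_pos: [0.5643, -0.1538, 0.3914]
orientation: [2.096, 2.339, 0.0]
force: [-1.1, -0.6, 5.1]
opening: 0.0217
gripper_force: 30.0
```

```bash
cat > wp.py <<'E'
import sys,json
import numpy as np
a,b,n=float(sys.argv[1]),float(sys.argv[2]),int(sys.argv[3])
f=lambda t:np.array([-70*np.sin(t-.2),70*np.cos(t-.2),0])
print(json.dumps([{"slide":(f(t)-f(a)).round(1).tolist(),"dr":[0,0,0],"jaw":1} for t in np.linspace(a,b,n+1)[1:]]))
E
python3 wp.py 1.84 3.84 20;  python3 - <<'E'
from h import *
s=read_state();T=s['tool_pos'];print(s['t'],T,s['force'],s['opening'],s['gripper_force'])
E
```

```text
[{"slide": [0.8, -6.9, 0.0], "dr": [0, 0, 0], "jaw": 1}, {"slide": [2.4, -13.8, 0.0], "dr": [0, 0, 0], "jaw": 1}, {"slide": [4.5, -20.4, 0.0], "dr": [0, 0, 0], "jaw": 1}, {"slide": [7.4, -26.8, 0.0], "dr": [0, 0, 0], "jaw": 1}, {"slide": [10.9, -32.9, 0.0], "dr": [0, 0, 0], "jaw": 1}, {"slide": [14.9, -38.6, 0.0], "dr": [0, 0, 0], "jaw": 1}, {"slide": [19.5, -43.8, 0.0], "dr": [0, 0, 0], "jaw": 1}, {"slide": [24.7, -48.6, 0.0], "dr": [0, 0, 0], "jaw": 1}, {"slide": [30.2, -52.9, 0.0], "dr": [0, 0, 0], "jaw": 1}, {"slide": [36.2, -56.5, 0.0], "dr": [0, 0, 0], "jaw": 1}, {"slide": [42.5, -59.6, 0.0], "dr": [0, 0, 0], "jaw": 1}, {"slide": [49.0, -62.0, 0.0], "dr": [0, 0, 0], "jaw": 1}, {"slide": [55.8, -63.7, 0.0], "dr": [0, 0, 0], "jaw": 1}, {"slide": [62.7, -64.8, 0.0], "dr": [0, 0, 0], "jaw": 1}, {"slide": [69.7, -65.2, 0.0], "dr": [0, 0, 0], "jaw": 1}, {"slide": [76.7, -64.8, 0.0], "dr": [0, 0, 0], "jaw": 1}, {"slide": [83.6, -63.8, 0.0], "dr": [0, 0, 0], "jaw": 1}, {"slide": [90.4, -62.1, 0.0], "dr": [0, 0, 0], "jaw": 1}, {"slide": [97.0, -59.7, 0.0], "dr": [0, 0, 0], "jaw": 1}, {"slide": [103.3, -56.6, 0.0], "dr": [0, 0, 0], "jaw": 1}]
8.3 [ 0.56428469 -0.15378568  0.39138108] [-1.10997646 -0.58668103  5.10412146] 0.02173797857001588 30.001300871372223
```

Emit:
servo_tool:
  increments:
    - {"slide": [1, -7, 0], "dr": [0, 0, 0], "jaw": 1}
    - {"slide": [2.5, -14, 0], "dr": [0, 0, 0], "jaw": 1}
    - {"slide": [4.5, -20.5, 0], "dr": [0, 0, 0], "jaw": 1}
    - {"slide": [7.5, -27, 0], "dr": [0, 0, 0], "jaw": 1}
    - {"slide": [11, -33, 0], "dr": [0, 0, 0], "jaw": 1}
    - {"slide": [15, -38.5, 0], "dr": [0, 0, 0], "jaw": 1}
    - {"slide": [19.5, -44, 0], "dr": [0, 0, 0], "jaw": 1}

```text
t: 9.0
tool_pos: [0.5187, -0.1399, 0.3911]
orientation: [2.095, 2.336, 0.001]
force: [6.3, -4.2, -1.3]
opening: 0.0217
gripper_force: 30.0
```

```bash
cat > st.py <<'E'
from h import *
s=read_state();T=s['tool_pos'];S=np.array([.5607,-.0865]);a=np.radians(6.3)
d=T[:2]-S; x=d@[np.cos(a),np.sin(a)]; y=d@[-np.sin(a),np.cos(a)]
th=(np.arctan2(-y,x)+.2)%(2*np.pi); er=d/np.hypot(*d); et=np.array([er[1],-er[0]])
F=s['force']; print('t',round(s['t'],2),'theta',round(th,3),'r',round(np.hypot(x,y)*1e3,1),'Ft',round(F[:2]@et,2),'Fr',round(F[:2]@er,2),'Fz',round(F[2],1),'open',round(s['opening']*1e3,1),round(s['gripper_force'],1))
E
python3 st.py
```

```text
t 9.0 theta 2.548 r 67.9 Ft -7.57 Fr -0.62 Fz -1.3 open 21.7 30.0
```

```bash
python3 wp.py 2.54 4.54 20; python3 wp.py 4.54 5.54 10
```

```text
[{"slide": [5.1, -4.8, 0.0], "dr": [0, 0, 0], "jaw": 1}, {"slide": [10.7, -9.0, 0.0], "dr": [0, 0, 0], "jaw": 1}, {"slide": [16.6, -12.7, 0.0], "dr": [0, 0, 0], "jaw": 1}, {"slide": [22.9, -15.7, 0.0], "dr": [0, 0, 0], "jaw": 1}, {"slide": [29.5, -18.2, 0.0], "dr": [0, 0, 0], "jaw": 1}, {"slide": [36.3, -19.9, 0.0], "dr": [0, 0, 0], "jaw": 1}, {"slide": [43.2, -20.9, 0.0], "dr": [0, 0, 0], "jaw": 1}, {"slide": [50.2, -21.3, 0.0], "dr": [0, 0, 0], "jaw": 1}, {"slide": [57.2, -21.0, 0.0], "dr": [0, 0, 0], "jaw": 1}, {"slide": [64.1, -19.9, 0.0], "dr": [0, 0, 0], "jaw": 1}, {"slide": [70.9, -18.2, 0.0], "dr": [0, 0, 0], "jaw": 1}, {"slide": [77.4, -15.8, 0.0], "dr": [0, 0, 0], "jaw": 1}, {"slide": [83.8, -12.8, 0.0], "dr": [0, 0, 0], "jaw": 1}, {"slide": [89.7, -9.1, 0.0], "dr": [0, 0, 0], "jaw": 1}, {"slide": [95.3, -4.9, 0.0], "dr": [0, 0, 0], "jaw": 1}, {"slide": [100.4, -0.2, 0.0], "dr": [0, 0, 0], "jaw": 1}, {"slide": [105.1, 5.1, 0.0], "dr": [0, 0, 0], "jaw": 1}, {"slide": [109.1, 10.8, 0.0], "dr": [0, 0, 0], "jaw": 1}, {"slide": [112.6, 16.8, 0.0], "dr": [0, 0, 0], "jaw": 1}, {"slide": [115.5, 23.2, 0.0], "dr": [0, 0, 0], "jaw": 1}]
[{"slide": [2.2, 6.6, 0.0], "dr": [0, 0, 0], "jaw": 1}, {"slide": [3.8, 13.5, 0.0], "dr": [0, 0, 0], "jaw": 1}, {"slide": [4.6, 20.4, 0.0], "dr": [0, 0, 0], "jaw": 1}, {"slide": [4.8, 27.4, 0.0], "dr": [0, 0, 0], "jaw": 1}, {"slide": [4.2, 34.4, 0.0], "dr": [0, 0, 0], "jaw": 1}, {"slide": [3.0, 41.3, 0.0], "dr": [0, 0, 0], "jaw": 1}, {"slide": [1.1, 48.0, 0.0], "dr": [0, 0, 0], "jaw": 1}, {"slide": [-1.5, 54.5, 0.0], "dr": [0, 0, 0], "jaw": 1}, {"slide": [-4.7, 60.7, 0.0], "dr": [0, 0, 0], "jaw": 1}, {"slide": [-8.5, 66.6, 0.0], "dr": [0, 0, 0], "jaw": 1}]
```

Emit:
servo_tool:
  increments:
    - {"slide": [5, -5, 0], "dr": [0, 0, 0], "jaw": 1}
    - {"slide": [10.5, -9, 0], "dr": [0, 0, 0], "jaw": 1}
    - {"slide": [16.5, -12.5, 0], "dr": [0, 0, 0], "jaw": 1}
    - {"slide": [23, -15.5, 0], "dr": [0, 0, 0], "jaw": 1}
    - {"slide": [29.5, -18, 0], "dr": [0, 0, 0], "jaw": 1}
    - {"slide": [36.5, -20, 0], "dr": [0, 0, 0], "jaw": 1}
    - {"slide": [43, -21, 0], "dr": [0, 0, 0], "jaw": 1}
    - {"slide": [50, -21.5, 0], "dr": [0, 0, 0], "jaw": 1}
    - {"slide": [57, -21, 0], "dr": [0, 0, 0], "jaw": 1}
    - {"slide": [64, -20, 0], "dr": [0, 0, 0], "jaw": 1}

```text
t: 10.0
tool_pos: [0.4907, -0.0786, 0.3907]
orientation: [2.098, 2.338, -0.005]
force: [-6.8, -6.4, 5.9]
opening: 0.0209
gripper_force: 30.0
```

```bash
python3 st.py
```

```text
t 10.0 theta 3.564 r 70.4 Ft -7.11 Fr 6.01 Fz 5.9 open 20.9 30.0
```

Emit:
servo_tool:
  increments:
    - {"slide": [7, 2, 0], "dr": [0, 0, 0], "jaw": 1}
    - {"slide": [13.5, 4, 0], "dr": [0, 0, 0], "jaw": 1}
    - {"slide": [19.5, 7, 0], "dr": [0, 0, 0], "jaw": 1}
    - {"slide": [25.5, 11, 0], "dr": [0, 0, 0], "jaw": 1}
    - {"slide": [31, 15, 0], "dr": [0, 0, 0], "jaw": 1}
    - {"slide": [36.5, 20, 0], "dr": [0, 0, 0], "jaw": 1}
    - {"slide": [41, 25, 0], "dr": [0, 0, 0], "jaw": 1}
    - {"slide": [45, 31, 0], "dr": [0, 0, 0], "jaw": 1}
    - {"slide": [48.5, 37, 0], "dr": [0, 0, 0], "jaw": 1}
    - {"slide": [51.5, 43, 0], "dr": [0, 0, 0], "jaw": 1}

```text
t: 11.0
tool_pos: [0.5242, -0.0141, 0.3901]
orientation: [-2.073, -2.327, -0.003]
force: [-41.5, 53.1, 28.2]
opening: 0.0107
gripper_force: 42.0
```

```bash
python3 st.py
```

```text
t 11.0 theta 4.556 r 81.0 Ft -13.2 Fr 66.13 Fz 28.2 open 10.7 42.0
```

Emit:
servo_tool:
  increments:
    - {"slide": [2, 6.5, 0], "dr": [0, 0, 0], "jaw": 1}
    - {"slide": [4, 13.5, 0], "dr": [0, 0, 0], "jaw": 1}
    - {"slide": [4.5, 20.5, 0], "dr": [0, 0, 0], "jaw": 1}
    - {"slide": [5, 27.5, 0], "dr": [0, 0, 0], "jaw": 1}
    - {"slide": [4, 34.5, 0], "dr": [0, 0, 0], "jaw": 1}
    - {"slide": [3, 41.5, 0], "dr": [0, 0, 0], "jaw": 1}
    - {"slide": [1, 48, 0], "dr": [0, 0, 0], "jaw": 1}
    - {"slide": [-1.5, 54.5, 0], "dr": [0, 0, 0], "jaw": 1}
    - {"slide": [-4.5, 60.5, 0], "dr": [0, 0, 0], "jaw": 1}

```text
t: 11.9
tool_pos: [0.5911, -0.0066, 0.3907]
orientation: [-2.074, -2.344, -0.037]
force: [22.6, 71.8, -5.4]
opening: 0.0006
gripper_force: 33.9
```

```bash
python3 st.py
python3 - <<'E'
from h import *
p,im,d=snap('scene','s4.png'); np.savez('s4.npz',im=im,d=d); 
cv2.imwrite('pics/s4c.png',cv2.resize(im[225:305,265:365,::-1],None,fx=7,fy=7,interpolation=cv2.INTER_CUBIC))
E
```

```text
t 11.9 theta 5.386 r 85.5 Ft -4.42 Fr 75.16 Fz -5.4 open 0.6 33.9
```

View pics/s4c.png

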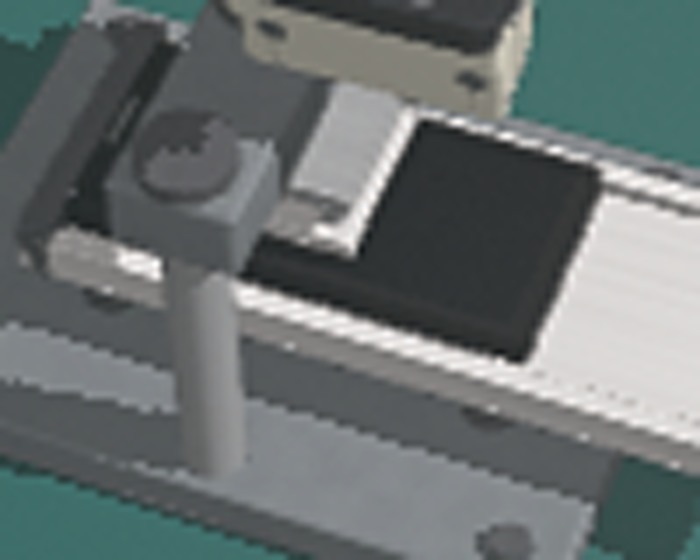

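The handle slipped along the pads and out, so the closed fingers now press on it from outside. Easing off outward.

Emit:
servo_tool:
  increments:
    - {"slide": [7, 4, 0], "dr": [0, 0, 0], "jaw": 1}
    - {"slide": [14, 7, 0], "dr": [0, 0, 0], "jaw": 1}
    - {"slide": [22, 11, 0], "dr": [0, 0, 0], "jaw": 1}
    - {"slide": [30, 15, 0], "dr": [0, 0, 0], "jaw": 1}
    - {"slide": [30, 15, -40], "dr": [0, 0, 0], "jaw": 1}
    - {"slide": [30, 15, -80], "dr": [0, 0, 0], "jaw": 1}
    - {"slide": [70, 0, -80], "dr": [0, 0, 0], "jaw": 1}
    - {"slide": [120, 0, -80], "dr": [0, 0, 0], "jaw": 1}
    - {"slide": [120, 0, -80], "dr": [0, 0, 0], "jaw": 1}

```text
t: 12.85
tool_pos: [0.5751, 0.1038, 0.4714]
orientation: [-2.091, -2.343, -0.003]
force: [-0.4, -0.9, -0.6]
opening: 0.0007
gripper_force: 0.0
```

```bash
python3 st.py
cat > hd.py <<'E'
from h import *
S=np.array([.5607,-.0865]);a=np.radians(6.3);ex=np.array([np.cos(a),np.sin(a)]);ey=np.array([-np.sin(a),np.cos(a)])
for n in('top','scene','wrist'):
    p,im,d=snap(n); C=cloud(p,d); X=C[...,:2]-S
    m=(C[...,2]>.243)&(C[...,2]<.257)&(abs(np.hypot(X[...,0],X[...,1])-.07)<.03)&(im.max(-1)<110)
    if m.sum()<20: print(n,'no',m.sum()); continue
    r=cv2.minAreaRect((X[m]*1000).astype(np.float32)); c=np.array(r[0]); 
    print(n,m.sum(),'rel',c.round(1),np.round(r[1]),'rad',np.hypot(*c).round(1),'crank',((np.arctan2(-(c@ey),c@ex)+.2)%(2*np.pi)).round(3), 'phone z',np.median(C[...,2][(C[...,2]>.07)&(C[...,2]<.085)&(im.max(-1)<60)]).round(4))
E
python3 hd.py
```

```text
t 12.85 theta 5.098 r 190.8 Ft -0.3 Fr -0.96 Fz -0.6 open 0.7 0.0
top 100 rel [29.4 61.8] [20. 19.] rad 68.5 crank 5.467 phone z 0.0764
scene 96 rel [31.4 63.5] [21. 21.] rad 70.9 crank 5.481 phone z 0.0764
wrist 358 rel [28.1 66. ] [ 8. 18.] rad 71.8 crank 5.425 phone z 0.0761
```

Emit:
servo_tool:
  increments:
    - {"slide": [-30, 0, -5], "dr": [0, 0, 0.14], "jaw": 0.45}
    - {"slide": [-65, 2, -5], "dr": [0, 0, 0.28], "jaw": 0.45}
    - {"slide": [-100, 2, -5], "dr": [0, 0, 0.42], "jaw": 0.45}
    - {"slide": [-128, 2, -5], "dr": [0, 0, 0.56], "jaw": 0.45}
    - {"slide": [-128, 2, -5], "dr": [0, 0, 0.56], "jaw": 0.45}
    - {"slide": [-128, 2, -5], "dr": [0, 0, 0.56], "jaw": 0.45}
    - {"slide": [-128, 2, -5], "dr": [0, 0, 0.56], "jaw": 0.45}

```text
t: 13.7
tool_pos: [0.592, -0.0275, 0.4756]
orientation: [-2.66, -1.671, 0.0]
force: [-0.4, 0.1, 0.3]
opening: 0.0496
gripper_force: 0.0
```

```bash
python3 st.py
python3 - <<'E'
from h import *
s=read_state();M=R.from_rotvec(s['orientation']).as_matrix();T=s['tool_pos'];print(T,s['q'][5])
p,im,d=snap('wrist','w5.png'); C=cloud(p,d); X=C-T
m=(C[...,2]>.243)&(C[...,2]<.257)&(np.hypot(X[...,0],X[...,1])<.03)
L=(X[m]@M); r=cv2.minAreaRect((L[:,:2]*1000).astype(np.float32)); print(m.sum(),'handle in tool mm',r)
ST=np.append([.5607,-.0865],.23)-T; print('stem in tool',ST@M*1e3)
E
```

```text
t 13.7 theta 5.51 r 66.8 Ft -0.38 Fr -0.11 Fz 0.3 open 49.6 0.0
[ 0.59198483 -0.02749825  0.47556344] 0.31600206602289654
1439 handle in tool mm ((3.5774669647216797, -2.4329099655151367), (21.191667556762695, 21.43680763244629), 85.51274108886719)
stem in tool [-66.7544136   -2.47184858 245.55872536]
```

Emit:
servo_tool:
  increments:
    - {"slide": [3.5, -2.5, 30], "dr": [0, 0, 0], "jaw": 0.45}
    - {"slide": [3.5, -2.5, 65], "dr": [0, 0, 0], "jaw": 0.45}
    - {"slide": [3.5, -2.5, 84], "dr": [0, 0, 0], "jaw": 0.45}
    - {"slide": [3.5, -2.5, 84], "dr": [0, 0, 0], "jaw": 0.45}
    - {"slide": [3.5, -2.5, 84], "dr": [0, 0, 0], "jaw": 0.45}

```text
t: 14.25
tool_pos: [0.5913, -0.0224, 0.3922]
orientation: [-2.66, -1.672, 0.0]
force: [0.2, 0.3, 0.4]
opening: 0.0515
gripper_force: 0.0
```

Emit:
servo_tool:
  increments:
    - {"slide": [0, 0, 0], "dr": [0, 0, 0], "jaw": 1}
    - {"slide": [0, 0, 0], "dr": [0, 0, 0], "jaw": 1}
    - {"slide": [0, 0, 0], "dr": [0, 0, 0], "jaw": 1}
    - {"slide": [0, 0, 0], "dr": [0, 0, 0], "jaw": 1}
    - {"slide": [0, 0, 0], "dr": [0, 0, 0], "jaw": 1}
    - {"slide": [0, 0, 0], "dr": [0, 0, 0], "jaw": 1}
    - {"slide": [0, 0, 0], "dr": [0, 0, 0], "jaw": 1}
  force: 25

```text
t: 14.95
tool_pos: [0.5914, -0.0231, 0.3924]
orientation: [2.661, 1.669, 0.001]
force: [-0.4, 0.1, 4.5]
opening: 0.0217
gripper_force: 25.0
```

```bash
python3 st.py
python3 - <<'E'
import numpy as np
for D in np.arange(.1,1.05,.1): print(round(D,2),(70*(np.cos(D)-1)).round(1),(70*np.sin(D)).round(1))
E
```

```text
t 14.95 theta 5.474 r 70.4 Ft -0.45 Fr -0.06 Fz 4.5 open 21.7 25.0
0.1 -0.3 7.0
0.2 -1.4 13.9
0.3 -3.1 20.7
0.4 -5.5 27.3
0.5 -8.6 33.6
0.6 -12.2 39.5
0.7 -16.5 45.1
0.8 -21.2 50.2
0.9 -26.5 54.8
1.0 -32.2 58.9
```

Emit:
servo_tool:
  increments:
    - {"slide": [-0.1, 3.5, 0], "dr": [0, 0, 0.05], "jaw": 1}
    - {"slide": [-0.3, 7, 0], "dr": [0, 0, 0.1], "jaw": 1}

```text
t: 15.15
tool_pos: [0.5975, -0.0264, 0.3924]
orientation: [2.742, 1.532, 0.0]
force: [-2.8, -0.1, 5.6]
opening: 0.0216
gripper_force: 25.0
```

```bash
python3 st.py
```

```text
t 15.15 theta 5.571 r 70.5 Ft -2.39 Fr -1.54 Fz 5.6 open 21.6 25.0
```

Emit:
servo_tool:
  increments:
    - {"slide": [-0.1, 3.5, 0], "dr": [0, 0, 0.05], "jaw": 1}
    - {"slide": [-0.3, 7, 0], "dr": [0, 0, 0.1], "jaw": 1}

```text
t: 15.35
tool_pos: [0.6033, -0.0304, 0.3923]
orientation: [2.816, 1.393, 0.0]
force: [-2.8, 0.2, 6.2]
opening: 0.0211
gripper_force: 25.0
```

```bash
python3 st.py
```

```text
t 15.35 theta 5.671 r 70.5 Ft -2.36 Fr -1.55 Fz 6.2 open 21.1 25.0
```

Emit:
servo_tool:
  increments:
    - {"slide": [-0.1, 3.5, 0], "dr": [0, 0, 0.05], "jaw": 1}
    - {"slide": [-0.3, 7, 0], "dr": [0, 0, 0.1], "jaw": 1}

```text
t: 15.55
tool_pos: [0.6087, -0.0348, 0.3923]
orientation: [2.882, 1.251, 0.0]
force: [-3.4, -0.9, 7.0]
opening: 0.0215
gripper_force: 25.0
```

```bash
python3 st.py
```

```text
t 15.55 theta 5.77 r 70.5 Ft -1.84 Fr -3.0 Fz 7.0 open 21.5 25.0
```

Emit:
servo_tool:
  increments:
    - {"slide": [-0.1, 3.5, 0], "dr": [0, 0, 0.05], "jaw": 1}
    - {"slide": [-0.3, 7, 0], "dr": [0, 0, 0.1], "jaw": 1}

```text
t: 15.75
tool_pos: [0.6135, -0.0398, 0.3924]
orientation: [-2.941, -1.105, 0.0]
force: [-3.7, 0.8, 5.4]
opening: 0.0214
gripper_force: 25.0
```

```bash
python3 st.py
```

```text
t 15.75 theta 5.87 r 70.5 Ft -3.02 Fr -2.26 Fz 5.4 open 21.4 25.0
```

Emit:
servo_tool:
  increments:
    - {"slide": [-0.1, 3.5, 0], "dr": [0, 0, 0.05], "jaw": 1}
    - {"slide": [-0.3, 7, 0], "dr": [0, 0, 0.1], "jaw": 1}

```text
t: 15.95
tool_pos: [0.6179, -0.0453, 0.3924]
orientation: [-2.992, -0.957, 0.0]
force: [-4.7, 0.5, 6.6]
opening: 0.0215
gripper_force: 25.0
```

```bash
python3 st.py
```

```text
t 15.95 theta 5.968 r 70.5 Ft -3.15 Fr -3.52 Fz 6.6 open 21.5 25.0
```

Emit:
servo_tool:
  increments:
    - {"slide": [-0.1, 3.5, 0], "dr": [0, 0, 0.05], "jaw": 1}
    - {"slide": [-0.3, 7, 0], "dr": [0, 0, 0.1], "jaw": 1}

```text
t: 16.15
tool_pos: [0.6216, -0.0511, 0.3924]
orientation: [-3.036, -0.806, 0.001]
force: [-5.6, 0.9, 7.7]
opening: 0.0217
gripper_force: 25.0
```

```bash
python3 st.py
```

```text
t 16.15 theta 6.067 r 70.5 Ft -3.57 Fr -4.44 Fz 7.7 open 21.7 25.0
```

Emit:
servo_tool:
  increments:
    - {"slide": [-0.1, 3.5, 0], "dr": [0, 0, 0.05], "jaw": 1}
    - {"slide": [-0.3, 7, 0], "dr": [0, 0, 0.1], "jaw": 1}

```text
t: 16.35
tool_pos: [0.6248, -0.0572, 0.3924]
orientation: [-3.073, -0.653, 0.001]
force: [-5.6, 1.2, 7.1]
opening: 0.0216
gripper_force: 25.0
```

```bash
python3 st.py; python3 hd.py
```

```text
t 16.35 theta 6.165 r 70.5 Ft -3.47 Fr -4.62 Fz 7.1 open 21.6 25.0
top no 0
scene 115 rel [62.1 33.5] [22. 39.] rad 70.5 crank 6.099 phone z 0.0764
wrist 4002 rel [65.4 28.2] [20. 54.] rad 71.2 crank 6.185 phone z 0.0759
```

Emit:
servo_tool:
  increments:
    - {"slide": [-0.3, 7, 0], "dr": [0, 0, 0.1], "jaw": 1}
    - {"slide": [-1.4, 14, 0], "dr": [0, 0, 0.2], "jaw": 1}
    - {"slide": [-3, 20.5, 0], "dr": [0, 0, 0.3], "jaw": 1}
    - {"slide": [-5.5, 27.5, 0], "dr": [0, 0, 0.4], "jaw": 1}
    - {"slide": [-8.5, 33.5, 0], "dr": [0, 0, 0.5], "jaw": 1}

```text
t: 17.0
tool_pos: [0.6307, -0.0912, 0.3924]
orientation: [-3.138, 0.13, 0.001]
force: [-4.6, 2.4, 7.1]
opening: 0.0214
gripper_force: 25.0
```

```bash
python3 st.py
```

```text
t 17.0 theta 0.377 r 70.2 Ft -2.04 Fr -4.79 Fz 7.1 open 21.4 25.0
```

Emit:
servo_tool:
  increments:
    - {"slide": [-0.3, 7, 0], "dr": [0, 0, 0.1], "jaw": 1}
    - {"slide": [-1.4, 14, 0], "dr": [0, 0, 0.2], "jaw": 1}
    - {"slide": [-3, 20.5, 0], "dr": [0, 0, 0.3], "jaw": 1}
    - {"slide": [-5.5, 27.5, 0], "dr": [0, 0, 0.4], "jaw": 1}
    - {"slide": [-8.5, 33.5, 0], "dr": [0, 0, 0.5], "jaw": 1}

```text
t: 17.5
tool_pos: [0.6197, -0.1237, 0.3924]
orientation: [-3.008, 0.902, 0.0]
force: [-2.2, 3.9, 6.6]
opening: 0.0218
gripper_force: 25.0
```

```bash
python3 st.py
python3 - <<'E'
from h import *
p,im,d=snap('scene','s6.png')
cv2.imwrite('pics/s6c.png',cv2.resize(im[205:305,255:365,::-1],None,fx=6,fy=6,interpolation=cv2.INTER_CUBIC))
E
```

```text
t 17.5 theta 0.872 r 69.8 Ft -2.16 Fr -3.92 Fz 6.6 open 21.8 25.0
```

View pics/s6c.png

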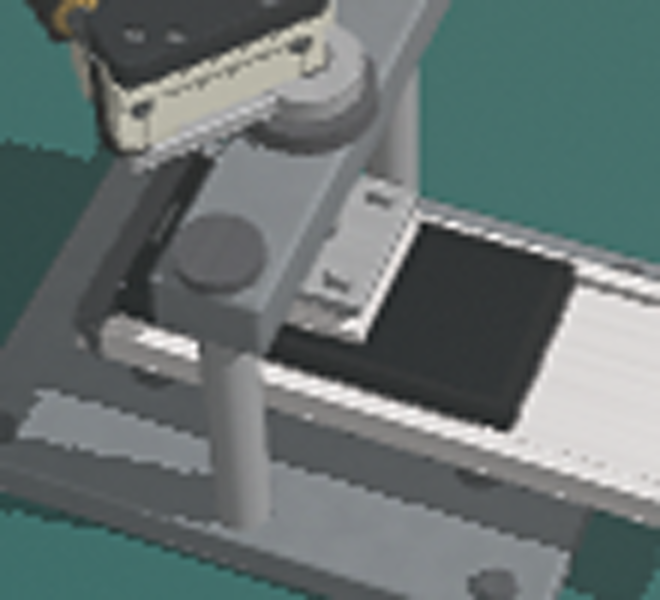

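The view shows the guide pins standing out of the ram plate at crop (380,198) and (335,282). So the pad has touched and the spring is being squeezed; the phone is still home. The crank is at 7.155, so 0.345 rad remains.

Emit:
servo_tool:
  increments:
    - {"slide": [-0.3, 7, 0], "dr": [0, 0, 0.1], "jaw": 1}
    - {"slide": [-1.4, 14, 0], "dr": [0, 0, 0.2], "jaw": 1}
    - {"slide": [-3, 20.5, 0], "dr": [0, 0, 0.3], "jaw": 1}
    - {"slide": [-4, 23.5, 0], "dr": [0, 0, 0.345], "jaw": 1}
    - {"slide": [-4, 23.5, 0], "dr": [0, 0, 0.345], "jaw": 1}
    - {"slide": [-4, 23.5, 0], "dr": [0, 0, 0.345], "jaw": 1}

```text
t: 18.15
tool_pos: [0.6034, -0.1413, 0.3924]
orientation: [-2.812, 1.4, 0.001]
force: [-3.6, 1.8, 5.8]
opening: 0.0216
gripper_force: 25.0
```

```bash
python3 st.py
python3 - <<'E'
from h import *
p,im,d=snap('scene','s7.png'); C=cloud(p,d)
S=np.array([.5607,-.0865]);a=np.radians(6.3);X=C[...,:2]-S
x=X@[np.cos(a),np.sin(a)];y=X@[-np.sin(a),np.cos(a)]
m=(abs(x)<.04)&(y>.022)&(y<.04)&(C[...,2]>.07)&(C[...,2]<.14)
h,e=np.histogram(C[m][:,2],np.arange(.07,.14,.002));print([(round(b*1e3),int(n)) for n,b in zip(h,e) if n])
E
```

```text
t 18.15 theta 1.219 r 69.5 Ft 1.73 Fr -3.57 Fz 5.8 open 21.6 25.0
[(70, 2), (72, 14), (74, 38), (76, 59), (78, 23), (80, 5), (82, 6), (84, 7), (86, 15), (88, 14), (90, 5), (94, 3), (96, 9), (98, 9), (100, 26), (102, 27), (104, 26), (106, 3), (108, 5), (110, 4), (112, 1)]
```

Emit:
servo_tool:
  increments:
    - {"slide": [0, 0, 0], "dr": [0, 0, 0], "jaw": 0.5}
    - {"slide": [0, 0, 0], "dr": [0, 0, 0], "jaw": 0.5}
    - {"slide": [0, 0, 0], "dr": [0, 0, 0], "jaw": 0.5}
    - {"slide": [0, 0, 0], "dr": [0, 0, 0], "jaw": 0.5}
    - {"slide": [0, 0, -30], "dr": [0, 0, 0], "jaw": 0.5}
    - {"slide": [0, 0, -75], "dr": [0, 0, 0], "jaw": 0.5}
    - {"slide": [0, 0, -110], "dr": [0, 0, 0], "jaw": 0.5}
    - {"slide": [0, 0, -110], "dr": [0, 0, 0], "jaw": 0.5}
    - {"slide": [50, 0, -110], "dr": [0, 0, 0], "jaw": 0.5}
    - {"slide": [100, 0, -110], "dr": [0, 0, 0], "jaw": 0.5}
    - {"slide": [100, 0, -110], "dr": [0, 0, 0], "jaw": 0.5}
    - {"slide": [100, 0, -110], "dr": [0, 0, 0], "jaw": 0.5}

```text
t: 19.4
tool_pos: [0.6644, -0.2226, 0.4982]
orientation: [2.811, -1.403, -0.008]
force: [-0.5, 0.3, -0.0]
opening: 0.0464
gripper_force: 0.0
```

```bash
python3 st.py; python3 hd.py
python3 - <<'E'
from h import *
p,im,d=snap('scene','s8.png')
cv2.imwrite('pics/s8c.png',cv2.resize(im[165:315,225:405,::-1],None,fx=4,fy=4,interpolation=cv2.INTER_CUBIC))
E
```

```text
t 19.4 theta 1.23 r 171.1 Ft 0.16 Fr -0.53 Fz -0.0 open 46.4 0.0
top 112 rel [ 41.9 -56.5] [20. 21.] rad 70.4 crank 1.243 phone z 0.0765
scene 85 rel [ 43.2 -55. ] [21. 22.] rad 70.0 crank 1.215 phone z 0.0763
wrist 179 rel [ 47.1 -62.6] [18.  6.] rad 78.4 crank 1.235 phone z 0.0758
```

View pics/s8c.png

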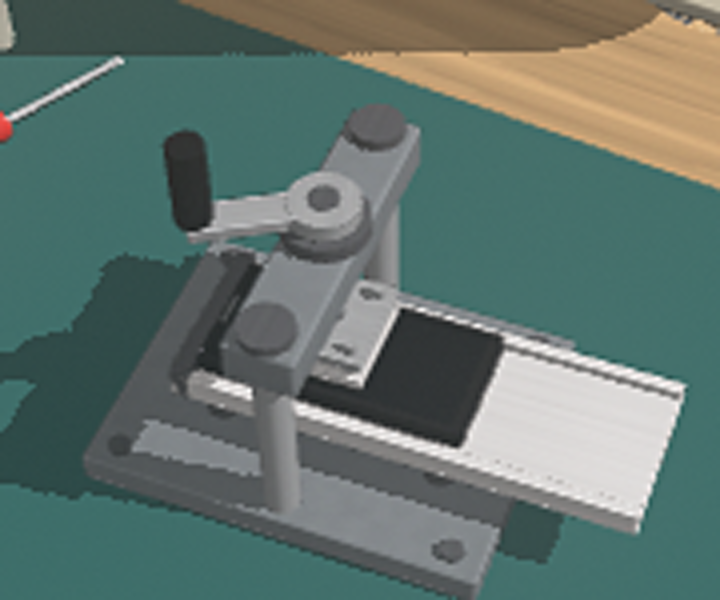

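The view shows the phone home at the stop with the pad clamped on it, and the pins standing out of the ram plate at (370,293). The handle at (187,180) is released, with the crank at about 7.51 (target 7.50).

```bash
python3 -c "
from plant import *
print(close_job())"
```

```text
the job is handed in; nothing more can be done
None
```

The phone is home against the stop and clamped, with the crank about a quarter turn past the touch point I worked out from measured heights (about 7.5 rad), and the handle released; partway round the handle slipped from the grip and the fingers pressed on it with about 75 N (under the 120 N wrist limit) before I re-gripped, and the job was handed in at about 19.5 s without returning a verdict.

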